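Push a parcel through the counter opening

TASK

At the service counter, push the flat cardboard parcel along the desk through the opening in the low stone kerb, and on until the whole parcel lies on the blue mat on the other side. Only push it: it stays flat on the desk and is never lifted. Leave the mug, the roll of tape and the hand stamp where they stand.

Things in the scene. Friction and masses are not known exactly. Their poses are not given: they have to be found in the camera images.
- parcel: Closed flat cardboard parcel, loose, 130 mm long (its y), 110 wide (its x), 40 high, with a tape strip along its length; 0.25 to 0.5 kg, slides on the desk with friction. Origin at the centre of its underside, z up. Starts on the kerb's negative y side, its y up to 0.45 rad off the kerb's y and its middle up to 60 mm off the opening's middle line.
- kerb: Low pale stone kerb fixed to the desk: two wings in one line, each 150 mm long, 40 thick, 45 high; opening between them 118 mm wide, wing ends there half-round (radius 20 mm). Origin on the desk in the middle of the opening; y points through the opening to the mat, x along the kerb (wings at |x| = 59 to 209 mm), z up. Place and yaw vary.
- mat_center (a point): Centre of the blue mat, at desk height, 130 mm from the kerb's origin along the kerb's y. The mat is flush with the desk (nothing to catch on): 190 mm along the kerb's y (from 35 to 225 mm), 170 mm along the kerb's x (-85 to 85 mm); it goes with the kerb.
- parcel_corner0 (a point): Lower corner of the parcel at its own x = +55 mm, y = +65 mm, at desk height.
- parcel_corner1 (a point): Lower corner of the parcel at its own x = +55 mm, y = -65 mm, at desk height.
- parcel_corner2 (a point): Lower corner of the parcel at its own x = -55 mm, y = -65 mm, at desk height.
- parcel_corner3 (a point): Lower corner of the parcel at its own x = -55 mm, y = +65 mm, at desk height.
- mug: White mug, loose, 76 mm across, 85 mm high, with a side handle; stands beside the mat on its far side from the robot. Origin at the centre of its underside. Leave alone.
- tape_roll: Amber roll of packing tape lying flat, loose, 96 mm across, 45 mm high; lies just beyond the far end of the mat. Origin at the centre of its underside. Leave alone.
- stamp: Hand stamp with a black foot 46 x 30 mm and a wooden knob, loose, 80 mm high; stands to the far side of the parcel. Origin at the centre of its underside. Leave alone.
Mind the look-alikes: they are no part of the job. Leave any green look-alike of the parcel alone.

How it is judged:
By the outcome, as a careful person would: the job done as asked, in the order asked, and still so for the second after the job is handed in, with the robot touching nothing.
It also fails if it takes over 72 s, if anything falls off the work surface, if the arm or the gripper's body presses on something with over 40 N, if the wrist force passes 120 N, or if a joint passes its speed limit or range.

ROBOT

A 6-joint arm with a two-finger parallel gripper is mounted at the origin on the work surface. World frame = base frame: x ahead of the robot, y to its left, z up, the work surface at z = 0. Lengths are in m, angles in degrees, forces in N, time in s.
With the tool pointing down it reaches from about 0.325 to 0.85 m from the base axis. Payload 4.4 kg.
Tool frame: the origin (TCP) lies on the front face of the gripper's body, between the roots of the fingers; the fingertips stand 97 mm ahead of it and the grasp point (between the pads) lies ahead of it (robot.grasp_offset is the x of the grasp point in the tool frame, in m); x points along the fingers, z is the direction in which the jaws open and shut, and the axes are right-handed (so a half turn about x gives the same grasp; the last joint's range is limited). The gripper opens to 94 mm and grips with 3 to 60 N. Pads are 16 mm wide; open, the fingers measure 119 mm over their backs; the gripper's body (75 mm by 177 mm) begins 78 mm behind the grasp point.
Start: joints at [-85.113, 11.837, 88.321, -0, 79.842, -8.623], TCP at [0.134, -0.559, 0.303] pointing down, gripper open.
Joint ranges: [-156.59, 156.59], [-49.26, 127.26], [12.9, 141.05], [-63.56, 243.56], [4.71, 150.69], [-161.64, 161.64]. Speed limits (degrees/s): [159.86, 159.86, 180, 180, 180, 180].

INTERFACE

Orientations are given as a 3x3 rotation matrix whose columns are the frame's x, y, z axes.
In Python, from bench import telemetry, camera, camera_model, robot gives the robot as it stands. The module is installed in compiled form; this text tells all that it offers.
- The arm moves only by the tool jog_arm, never from a script. Its arguments are lists of equal length, an entry for each row: "claw": the opening, from -1 (shut) to 1 (fully open), so that 0 is half open; "slide": the shift along the tool's x, y, z in mm, a list of three; "yaw": the turn about the tool's x in degrees. A call has 1 to 5 rows; each row is the pose to reach, as a shift and turn from the pose measured when the call began, along the tool's axes at that moment; what a row does not reach only later rows make up. A row lasts 1/8 s, in which the tool goes at most 62.5 mm and 10.7 degrees, less where a joint would pass 70% of its speed; a pose out of reach is approached as far as the arm can. A call with a gripper value outside its range is refused whole. The fingers move at their own pace and stop on an object; "grip_force" is the grip in N (left out, the last holds). Time passes only in rows, so rows that repeat a pose let the fingers close. It gives the time, the measured TCP pose, the force and the opening at its end, in the units of the state.
- telemetry.sense(): the state, without advancing time (a new reading comes with each control period).
- camera(name): name is "side" or "top"; returns the picture (400x640x3 uint8, red, green, blue); there is no depth.
- camera_model(name): a dict with "intrinsics" (3x3 intrinsics, pixels), "R" (3x3) and "t" (3): a world point X has camera coordinates R X + t. Camera axes: x right, y down, z forward; pixel columns grow to the right and rows downward; lengths in m; the calibration is good to about 2 mm. A picture is of the moment at which its call begins. camera_model takes no time and is no camera call.
- robot.hand_in(): hands the job in, once; it reports no verdict.
The state is a dict: "t": time; "qpos": joint angles; "joint_velocities": joint speeds; "joint_torque": joint torques, N m; "position": TCP position; "tcp_rot": TCP orientation; "ft_force": force on the tool from outside, world axes, zero at the start; "wrist_torque": the same for the moment, N m; "grip_width": opening from 0.0 (shut) to 1.0 (fully open).
Only numpy, scipy, OpenCV 4.12 (cv2) and the standard library are available. Lean on these libraries where they do the work, as an engineer would, in place of code of your own. Each camera call takes 0.05 s, during which the arm holds its last target.

## Working session

There is one attempt and no reset: what is moved stays moved. The work goes in short steps, Python scripts to look and compute and a tool call to move; the robot and the scene stay as the last step left them, time stands still between calls to the robot, and variables do not carry over. Pictures are saved under pics/ and viewed, and the job is handed in when it is done.

Besides the shell and the picture viewer there is one more tool, called after "Emit:" as name(argument=value, ...) on one line, values as JSON. jog_arm: Moves the arm, as the interface text tells. Its arguments: {"type":"object","properties":{"claw":{"type":"array","items":{"type":"number"}},"slide":{"type":"array","items":{"type":"array","items":{"type":"number"}}},"yaw":{"type":"array","items":{"type":"number"}},"grip_force":{"type":"number"}},"required":["claw","slide","yaw"]}

```bash
mkdir -p pics; python3 - <<'E'
from bench import telemetry, camera, camera_model, robot
import cv2
for n in("top","side"):
    im=camera(n); cv2.imwrite(f"pics/{n}0.png",im[:,:,::-1])
    m=camera_model(n); print(n,m)
s=telemetry.sense(); print(s); print(robot.grasp_offset)
E
```

```text
top {'intrinsics': array([[429.82284769,   0.        , 319.25434518],
       [  0.        , 429.82284769, 200.3510659 ],
       [  0.        ,   0.        ,   1.        ]]), 'R': array([[ 0.02648366, -0.99963583, -0.00517968],
       [-0.98161046, -0.02502551, -0.18924752],
       [ 0.18904898,  0.0100964 , -0.98191575]]), 't': array([-0.0405067 ,  0.5686233 ,  0.87984246])}
side {'intrinsics': array([[518.72981072,   0.        , 315.17647426],
       [  0.        , 518.72981072, 192.02292746],
       [  0.        ,   0.        ,   1.        ]]), 'R': array([[-0.78175428, -0.62301567, -0.02667805],
       [-0.29730224,  0.40997575, -0.86228259],
       [ 0.54815292, -0.66616166, -0.50572425]]), 't': array([0.4424828 , 0.20237267, 1.18717553])}
{'t': 0.1, 'qpos': array([-8.51129648e+01,  1.18786529e+01,  8.83956711e+01,  1.03788830e-03,
        7.98431846e+01, -8.62635379e+00]), 'joint_velocities': array([ 0.00234035, -0.11447365, -0.18093896,  0.09505407, -0.07767843,
        0.06364522]), 'joint_torque': array([-7.54898139e-06, -3.71862853e+01, -2.82292825e+01,  7.01048062e-02,
        3.11390671e-02, -5.11085318e-05]), 'position': array([ 0.13427636, -0.5585518 ,  0.30162162]), 'tcp_rot': array([[-1.56954238e-04,  9.72316118e-01,  2.33669300e-01],
       [ 2.04497398e-03,  2.33669126e-01, -9.72314022e-01],
       [-9.99997897e-01,  3.25238831e-04, -2.02503652e-03]]), 'ft_force': array([ 0.39805021, -0.39750098,  0.39760768]), 'wrist_torque': array([-0.00044737, -0.03667522,  0.01234456]), 'grip_width': 1.002419861978908}
0.0784
```

View pics/top0.png

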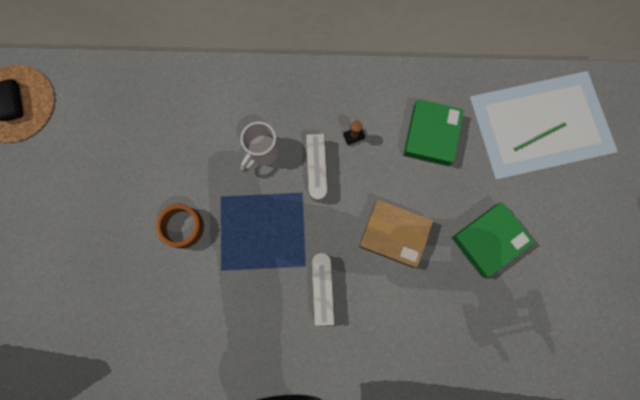

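View pics/side0.png

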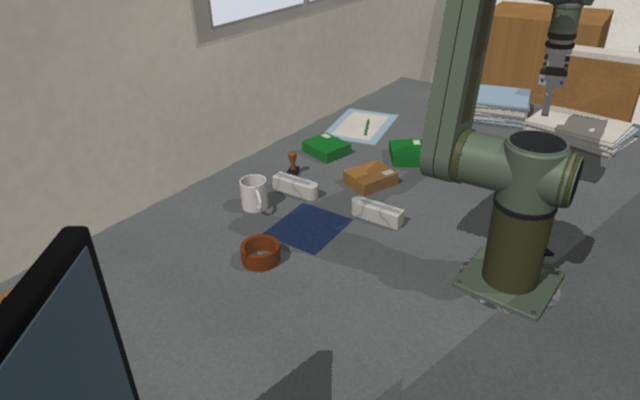

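```bash
cat > h.py <<'E'
import numpy as np, cv2
from bench import telemetry, camera, camera_model, robot
M=camera_model("top")
def back(uv,z):
    K,R,t=M["intrinsics"],M["R"],M["t"]
    d=R.T@np.linalg.solve(K,np.array([uv[0],uv[1],1.])); c=-R.T@t
    return c+d*(z-c[2])/d[2]
def proj(X):
    p=M["intrinsics"]@(M["R"]@np.asarray(X)+M["t"]); return p[:2]/p[2]
def comp(mask,seed=None):
    n,l,st,c=cv2.connectedComponentsWithStats(mask.astype(np.uint8))
    i=1+np.argmax(st[1:,4]); return (l==i).astype(np.uint8)
def rect(mask):
    cs,_=cv2.findContours(mask,cv2.RETR_EXTERNAL,cv2.CHAIN_APPROX_NONE)
    return max(cs,key=cv2.contourArea)
E
python3 - <<'E'
from h import *
im=cv2.imread("pics/top0.png")
hsv=cv2.cvtColor(im,cv2.COLOR_BGR2HSV)
cv2.imwrite("pics/crop0.png",cv2.resize(im[90:290,300:560],None,fx=3,fy=2.9,interpolation=cv2.INTER_CUBIC))
mat=comp((hsv[...,0]>105)&(hsv[...,0]<125)&(hsv[...,1]>120))
c=rect(mat); P=np.array([back(p[0],0)[:2] for p in c],np.float32)
r=cv2.minAreaRect(P*1000); print("mat",r,cv2.boxPoints(r).round(0).tolist())
b=(hsv[...,0]>5)&(hsv[...,0]<22)&(hsv[...,1]>90); b[:,:340]=0; b[:150]=0
for q in [(360,235),(380,220),(400,240),(395,262),(370,250)]: print(q,im[q[1],q[0]],hsv[q[1],q[0]])
pm=comp(b); c=rect(pm); ap=cv2.approxPolyDP(cv2.convexHull(c),4,True)[:,0]; print(ap.tolist(),pm.sum())
for a in ap: print(a,back(a,.04)[:2].round(4))
P=np.array([back(p[0],.04)[:2] for p in c],np.float32); r=cv2.minAreaRect(P*1000); print(r,cv2.boxPoints(r).round(0).tolist())
k=(im.min(2)>130); k[:, :300]=0;k[:,340:]=0
n,l,st,ce=cv2.connectedComponentsWithStats(k.astype(np.uint8)); print(st,ce)
E
```

```text
mat ((506.79595947265625, 103.14543914794922), (163.14828491210938, 182.52072143554688), 4.285881042480469) [[419.0, 188.0], [432.0, 6.0], [595.0, 18.0], [581.0, 200.0]]
(360, 235) [96 97 98] [15  5 98]
(380, 220) [ 73 116 149] [ 17 130 149]
(400, 240) [ 63 104 135] [ 17 136 135]
(395, 262) [93 96 97] [23 11 97]
(370, 250) [46 63 80] [ 15 108  80]
[[377, 200], [432, 221], [417, 266], [360, 246]] 2868
[377 200] [ 0.5763 -0.1529]
[432 221] [ 0.5326 -0.2729]
[417 266] [ 0.4345 -0.2386]
[360 246] [ 0.474  -0.1163]
((504.0032653808594, -194.73123168945312), (132.57357788085938, 111.10787200927734), 70.35525512695312) [[429.0, -238.0], [534.0, -276.0], [579.0, -151.0], [474.0, -114.0]]
[[     0      0    640    400 253728]
 [   307    134     20     65   1078]
 [   313    254     21     72   1194]] [[319.50171049 199.21274357]
 [316.11038961 165.44341373]
 [322.19681742 291.29061977]]
```

View pics/crop0.png

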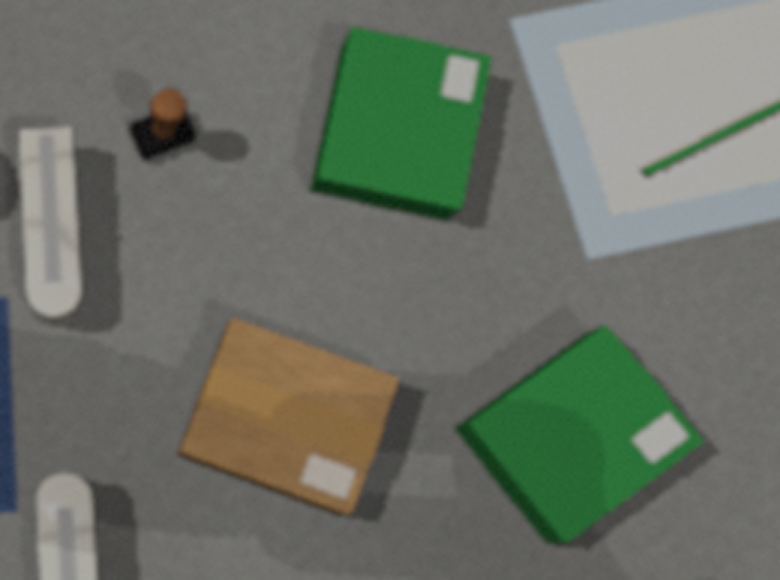

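The parcel is the brown box at top-view pixel (397,233), with cardboard colour, a tape strip and a white label. The green boxes at (434,131) and (495,240) are look-alikes. The mat is at (262,231), and the kerb opening lies between the wing ends at (317,198) and (322,254). Next I'll fit the poses by silhouette.

```bash
cat >> h.py <<'E'
from scipy.optimize import minimize
def hullmask(pts):
    SS=8
    m=np.zeros((400*2,640*2),np.uint8)
    h=cv2.convexHull((np.array(pts,np.float32)*2+0.5))
    cv2.fillConvexPoly(m,np.round(h*16).astype(np.int32),255,cv2.LINE_AA,4)
    return cv2.resize(m,(640,400),interpolation=cv2.INTER_AREA)/255.
def box(p,L,W,H):
    c,s=np.cos(p[2]),np.sin(p[2])
    return [(p[0]+c*a-s*b,p[1]+s*a+c*b,z) for a in(-W/2,W/2) for b in(-L/2,L/2) for z in ((0,H) if H else (0,))]
def fitbox(mask,p0,L,W,H,valid=None):
    if valid is None: valid=np.ones(mask.shape)
    f=lambda q:(valid*np.abs(hullmask([proj(X) for X in box((q[0]/100,q[1]/100,q[2]/10),L,W,H)])-mask)).sum()
    b=None
    for k in range(2):
        q0=np.array([p0[0]*100,p0[1]*100,p0[2]*10]) if b is None else b.x
        b=minimize(f,q0,method="Nelder-Mead",options=dict(initial_simplex=np.vstack([q0]+[q0+d for d in np.eye(3)*1.0]),xatol=.01,fatol=.2))
    return np.array([b.x[0]/100,b.x[1]/100,b.x[2]/10]),b.fun
def parcelmask(im):
    hsv=cv2.cvtColor(im,cv2.COLOR_BGR2HSV)
    return (hsv[...,0]>8)&(hsv[...,0]<22)&(hsv[...,1]>85)
E
python3 - <<'E'
from h import *
im=cv2.imread("pics/top0.png"); hsv=cv2.cvtColor(im,cv2.COLOR_BGR2HSV)
print("cam",-M["R"].T@M["t"])
mat=comp((hsv[...,0]>100)&(hsv[...,0]<130)&(hsv[...,1]>80)); print(mat.sum())
pm,e=fitbox(mat,(.507,.103,.073),.19,.17,0); print("mat",pm,np.degrees(pm[2]),e)
b=parcelmask(im); b[:,:340]=0; b[:180]=0
c=rect(comp(b)); m=np.zeros((400,640),np.uint8); cv2.fillConvexPoly(m,cv2.convexHull(c),1)
pp,e=fitbox(m,(.504,-.195,-.34),.13,.11,.04); print("parcel",pp,np.degrees(pp[2]),e,m.sum())
# kerb by wings
k=(im.min(2)>115).astype(np.uint8); k[:,:300]=0;k[:,340:]=0;k[:120]=0;k[340:]=0
n,l,st,ce=cv2.connectedComponentsWithStats(k); print(st[1:])
def kh(q):
    x,y,a=q[0]/100,q[1]/100,q[2]/10; c,s=np.cos(a),np.sin(a); tot=np.zeros((400,640))
    for sg in(-1,1):
        P=[(sg*.209,-.02),(sg*.209,.02)]+[(sg*(.079-.02*np.cos(t)),.02*np.sin(t)) for t in np.linspace(-1.57,1.57,13)]
        tot=np.maximum(tot,hullmask([proj((x+c*u-s*v,y+s*u+c*v,z)) for u,v in P for z in(0,.045)]))
    return tot
q0=np.array([51.6,-2.65,.73])
r=minimize(lambda q:np.abs(kh(q)-k).sum(),q0,method="Nelder-Mead",options=dict(initial_simplex=np.vstack([q0]+[q0+d for d in np.eye(3)])))
kp=np.array([r.x[0]/100,r.x[1]/100,r.x[2]/10]); print("kerb",kp,np.degrees(kp[2]),r.fun,k.sum())
a=kp[2]; Rk=np.array([[np.cos(a),-np.sin(a)],[np.sin(a),np.cos(a)]])
print("parcel in kerb mm",Rk.T@(pp[:2]-kp[:2])*1000,np.degrees(pp[2]-a)," mat in kerb",Rk.T@(pm[:2]-kp[:2])*1000)
np.save("kerb.npy",kp)
v=im.copy()
for X in box(pp,.13,.11,.04)+box(pm,.19,.17,0): cv2.circle(v,tuple(int(round(i)) for i in proj(X)),1,(0,0,255),-1)
e=cv2.findContours((kh(r.x)>.5).astype(np.uint8),cv2.RETR_EXTERNAL,cv2.CHAIN_APPROX_NONE)[0]; cv2.drawContours(v,e,-1,(0,255,255),1)
cv2.imwrite("pics/fit0.png",cv2.resize(v[110:340,200:460],None,fx=2.5,fy=2.5,interpolation=cv2.INTER_CUBIC))
E
```

```text
cam [ 0.39290603 -0.0351451   0.97133191]
5991
mat [0.50796773 0.10184475 0.08747274] 5.01181894464249 336.38823529411764
parcel [ 0.50603536 -0.19642774 -0.3391158 ] -19.429903936164933 105.3529411764706 3192
[[ 306  133   21   66 1172]
 [ 312  253   22   73 1358]]
kerb [ 0.51641628 -0.02617228  0.07494578] 4.2940769637083545 160.47450980392156 2530
parcel in kerb mm [ -23.09976849 -169.00025563] -23.723980899873286  mat in kerb [  1.16052557 128.2902656 ]
```

View pics/fit0.png

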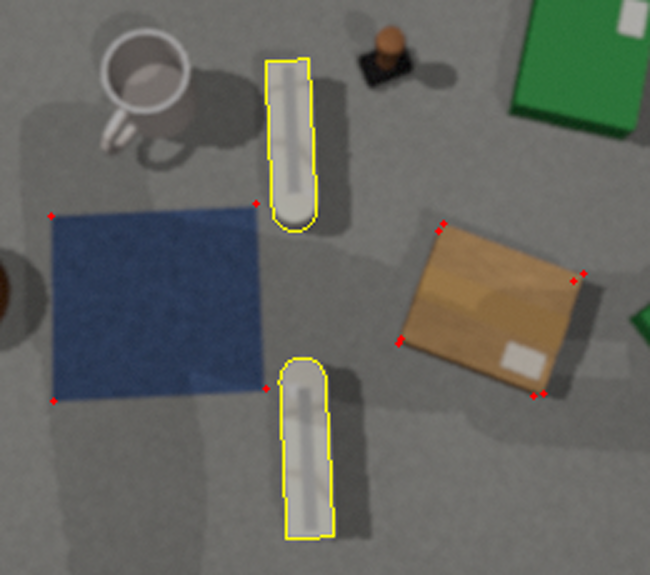

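```bash
cat >> h.py <<'E'
def go(X,Y,Z,yawdeg):
    s=telemetry.sense(); R=s["tcp_rot"]
    d=R.T@(np.array([X,Y,Z])-s["position"])*1000
    za=np.degrees(np.arctan2(R[1,2],R[0,2]))
    return d.round(1), round(-(yawdeg-za),2)
E
python3 - <<'E'
from h import *
for z in(.2,.108):print(go(.4767,-.2794,z,-19.4))
E
```

```text
(array([ 102.1,  398.1, -191.2]), np.float64(-57.09))
(array([ 194.1,  398.1, -191. ]), np.float64(-57.09))
```

Emit:
jog_arm(claw=[0.3, 0.3, 0.3, 0.3, 0.3], slide=[[0, 40, -19], [15, 80, -38], [30, 120, -57], [45, 160, -77], [60, 200, -96]], yaw=[-6, -12, -18, -24, -30])

```text
t: 0.72
position: [0.3071, -0.417, 0.241]
tcp_rot: [[-0.0, 0.723, 0.691], [0.003, 0.691, -0.723], [-1.0, 0.002, -0.002]]
ft_force: [-0.4, 0.4, 0.4]
grip_width: 0.653
```

```bash
python3 - <<'E'
from h import *
for z in(.2,.108):print(go(.4767,-.2794,z,-19.4))
E
```

```text
(array([ 41.3, 217.6,  17.7]), np.float64(-26.9))
(array([133.3, 217.5,  18. ]), np.float64(-26.9))
```

Emit:
jog_arm(claw=[0.3, 0.3, 0.3, 0.3, 0.3], slide=[[10, 55, 4], [20, 110, 9], [30, 165, 14], [41, 217, 18], [41, 217, 18]], yaw=[-7, -14, -21, -27, -27])

```text
t: 1.35
position: [0.4777, -0.2769, 0.1987]
tcp_rot: [[-0.002, 0.326, 0.946], [0.005, 0.946, -0.325], [-1.0, 0.004, -0.004]]
ft_force: [1.3, 0.6, -0.0]
grip_width: 0.653
```

```bash
python3 - <<'E'
from h import *
for z in(.2,.108):print(go(.4767,-.2794,z,-19.4))
E
```

```text
(array([-1.3, -2.7, -0.1]), np.float64(0.4))
(array([90.7, -3. ,  0.2]), np.float64(0.4))
```

Emit:
jog_arm(claw=[0.3, 0.3, 0.3, 0.3, 0.3], slide=[[10, -5, 0], [35, -5, 0], [60, -5, 0], [85, -5, 0], [90, -5, 0]], yaw=[0, 0, 0, 0, 0])

```text
t: 1.98
position: [0.4734, -0.2815, 0.1065]
tcp_rot: [[-0.006, 0.328, 0.945], [0.008, 0.945, -0.328], [-1.0, 0.005, -0.008]]
ft_force: [-1.1, -0.3, -0.6]
grip_width: 0.649
```

```bash
python3 - <<'E'
from h import *
im=camera("top")[:,:,::-1]; cv2.imwrite("pics/t1.png",cv2.resize(im[110:340,200:560],None,fx=2.2,fy=2.2,interpolation=cv2.INTER_CUBIC))
im=camera("side")[:,:,::-1]; cv2.imwrite("pics/s1.png",cv2.resize(im[100:300,220:500],None,fx=2.8,fy=2.8,interpolation=cv2.INTER_CUBIC))
E
```

```text
(no output)
```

View pics/t1.png

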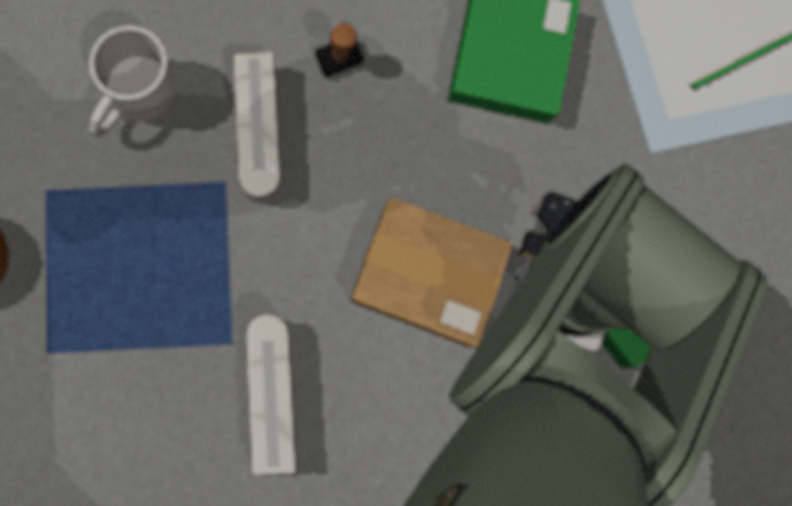

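View pics/s1.png

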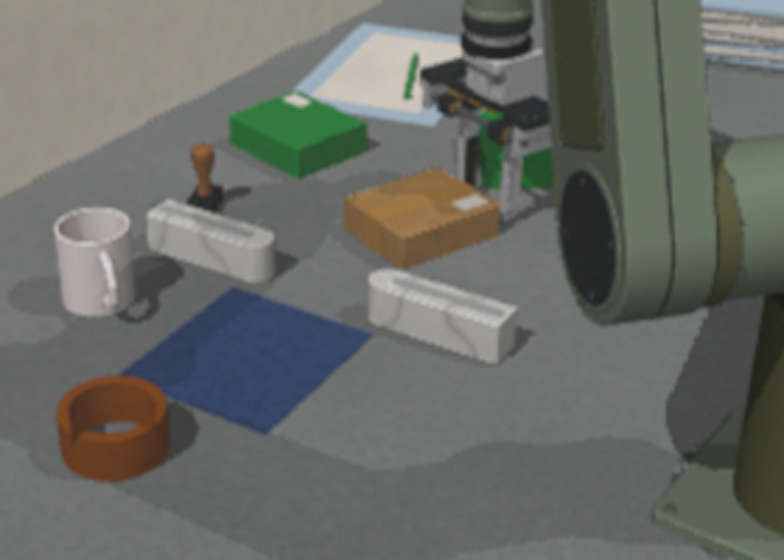

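```bash
cat >> h.py <<'E'
kp=np.load("kerb.npy")
def k2w(x,y,h):  # kerb mm, deg -> world m, deg
    a=kp[2]; c,s=np.cos(a),np.sin(a)
    return kp[0]+(c*x-s*y)/1000, kp[1]+(s*x+c*y)/1000, h+np.degrees(a)
def w2k(X,Y,hd):
    a=kp[2]; c,s=np.cos(a),np.sin(a); dx,dy=(X-kp[0])*1000,(Y-kp[1])*1000
    return c*dx+s*dy,-s*dx+c*dy,hd-np.degrees(a)
def toolk():
    s=telemetry.sense();R=s["tcp_rot"]
    return np.array(w2k(*s["position"][:2],np.degrees(np.arctan2(R[1,2],R[0,2]))))
def rows(pts,off=73,z=.108):
    """pts: parcel poses in kerb frame (x,y,hdeg) -> jog rows"""
    for x,y,h in pts:
        r=np.radians(h); X,Y,H=k2w(x+off*np.sin(r),y-off*np.cos(r),h)
        d,w=go(X,Y,z,H); print([float(v) for v in d],w)
def path(p0,straight,R,step,n0,n1):
    """straight then arc ccw to heading 0, then straight"""
    out=[];x,y,h=p0
    for i in range(1,n1+1):
        for j in range(20):
            ds=step/20; 
            s=(i-1)*step+j*ds
            r=np.radians(h)
            x+=-np.sin(r)*ds;y+=np.cos(r)*ds
            if s>=straight and h<0: h=min(0,h+np.degrees(ds/R))
        if i>n0: out.append((x,y,h))
    return out
E
python3 - <<'E'
from h import *
p0=(-23.1,-169,-23.7)
P=path(p0,30,130,8,0,14)
for p in P: print(np.round(p,1))
print(toolk())
rows([p0]+P[:4])
E
```

```text
[ -19.9 -161.7  -23.7]
[ -16.7 -154.3  -23.7]
[ -13.5 -147.   -23.7]
[ -10.2 -139.7  -22.8]
[  -7.4 -132.2  -19.3]
[  -4.9 -124.6  -15.8]
[  -3.  -116.9  -12.2]
[  -1.5 -109.    -8.7]
[  -0.5 -101.1   -5.2]
[ -0.1 -93.1  -1.7]
[  0.  -85.1   0. ]
[  0.  -77.1   0. ]
[  0.  -69.1   0. ]
[  0.  -61.1   0. ]
[ -60.64637971 -251.93506108  -23.40138737]
[0.2, 18.0, 1.1] 0.3
[0.2, 26.0, 1.2] 0.3
[0.3, 34.0, 1.2] 0.3
[0.3, 42.0, 1.3] 0.3
[0.3, 50.0, 2.4] -0.58
```

Emit:
jog_arm(claw=[0.3, 0.3, 0.3, 0.3, 0.3], slide=[[-1, 10, 1], [-1, 18, 1], [-1, 26, 1], [-1, 34, 1], [-1, 42, 1]], yaw=[0, 0, 0, 0, 0])

```text
t: 2.7
position: [0.4903, -0.2429, 0.1102]
tcp_rot: [[-0.002, 0.327, 0.945], [0.004, 0.945, -0.327], [-1.0, 0.003, -0.003]]
ft_force: [-0.8, -3.3, 2.7]
grip_width: 0.65
```

```bash
cat >> h.py <<'E'
def track(p0,name):
    im=np.ascontiguousarray(camera("top")[:,:,::-1])
    m=parcelmask(im).astype(np.uint8)
    w=k2w(*p0); g=np.array([proj((w[0],w[1],.04))])[0].astype(int)
    roi=np.zeros_like(m); cv2.circle(roi,tuple(int(v) for v in g),62,1,-1); m=m*roi
    c=comp(m); m=cv2.morphologyEx(c,cv2.MORPH_CLOSE,np.ones((3,3)))
    # fill holes (label)
    cs,_=cv2.findContours(m,cv2.RETR_CCOMP,cv2.CHAIN_APPROX_NONE); 
    m2=np.zeros_like(m); cv2.drawContours(m2,cs,-1,1,-1)
    # arm mask: greenish-dark arm colours aren't "not parcel" evidence -> only desk/white/blue count
    hsv=cv2.cvtColor(im,cv2.COLOR_BGR2HSV)
    arm=((hsv[...,1]>35)&(hsv[...,0]>25)&(hsv[...,0]<100))|(hsv[...,2]<45)
    valid=1-cv2.dilate((arm&(m2==0)).astype(np.uint8),np.ones((5,5)))
    best=fitbox(m2,(w[0],w[1],np.radians(w[2])),.13,.11,.04,valid)
    pk=np.array(w2k(best[0][0],best[0][1],np.degrees(best[0][2])))
    v=im.copy()
    for X in box(best[0],.13,.11,.04): cv2.circle(v,tuple(int(round(i)) for i in proj(X)),1,(0,0,255),-1)
    x0=max(0,g[0]-150); cv2.imwrite(f"pics/{name}.png",cv2.resize(v[90:330,x0:x0+300],None,fx=2.5,fy=2.5,interpolation=cv2.INTER_CUBIC))
    t=toolk(); r=np.radians(pk[2]); d=t[:2]-pk[:2]
    print("parcel k",pk.round(1),"err",round(best[1]),m2.sum(),"tool k",t.round(1),"tool in parcel",np.round([np.cos(r)*d[0]+np.sin(r)*d[1],-np.sin(r)*d[0]+np.cos(r)*d[1]],1))
    return pk
E
python3 - <<'E'
from h import *
track((-13.5,-147,-23.7),"t2")
E
```

```text
parcel k [ -15.6 -146.2  -23.9] err 199 2540 tool k [ -42.1 -212.9  -23.4] tool in parcel [  2.8 -71.8]
```

View pics/t2.png

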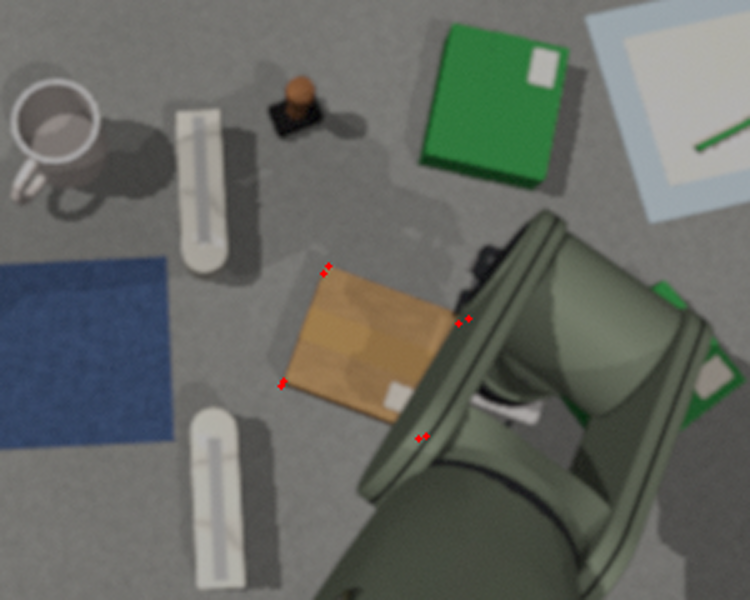

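```bash
cat >> h.py <<'E'
def rows(pts,off=72,lat=0,z=.108):
    for x,y,h in pts:
        r=np.radians(h); X,Y,H=k2w(x+off*np.sin(r)+lat*np.cos(r),y-off*np.cos(r)+lat*np.sin(r),h)
        d,w=go(X,Y,z,H); print([float(v) for v in d],w)
E
python3 - <<'E'
from h import *
P=path((-15.6,-146.2,-23.7),15,111,8,0,12)
for p in P: print(np.round(p,1))
rows(P,lat=2.8)
E
```

```text
[ -12.4 -138.9  -23.7]
[  -9.2 -131.5  -23.3]
[  -6.3 -124.1  -19.2]
[  -3.9 -116.5  -15. ]
[  -2.1 -108.7  -10.9]
[  -0.8 -100.8   -6.8]
[ -0.2 -92.8  -2.6]
[ -0.  -84.8   0. ]
[ -0.  -76.8   0. ]
[ -0.  -68.8   0. ]
[ -0.  -60.8   0. ]
[ -0.  -52.8   0. ]
[1.9, 7.7, 0.3] 0.32
[1.9, 15.8, 0.9] -0.09
[1.9, 24.2, 5.8] -4.22
[2.0, 32.9, 10.1] -8.35
[2.0, 41.9, 13.7] -12.48
[2.0, 51.1, 16.7] -16.61
[2.1, 60.6, 19.0] -20.74
[2.1, 69.3, 18.9] -23.38
[2.1, 76.7, 15.8] -23.38
[2.2, 84.0, 12.6] -23.38
[2.2, 91.3, 9.4] -23.38
[2.3, 98.7, 6.2] -23.38
```

Emit:
jog_arm(claw=[0.3, 0.3, 0.3, 0.3, 0.3], slide=[[2, 8, 0.5], [2, 16, 1], [2, 24, 6], [2, 33, 10], [2, 42, 13.5]], yaw=[0, 0, -4.2, -8.4, -12.5])

```text
t: 3.38
position: [0.5171, -0.2056, 0.1077]
tcp_rot: [[-0.002, 0.113, 0.994], [0.006, 0.994, -0.113], [-1.0, 0.006, -0.003]]
ft_force: [-0.1, -3.3, 0.9]
grip_width: 0.65
```

```bash
python3 - <<'E'
from h import *
track((-3,-112,-13),"t3")
E
```

```text
parcel k [  -1.4 -106.2  -11.3] err 82 2228 tool k [ -12.1 -178.   -10.6] tool in parcel [  3.5 -72.6]
```

View pics/t3.png

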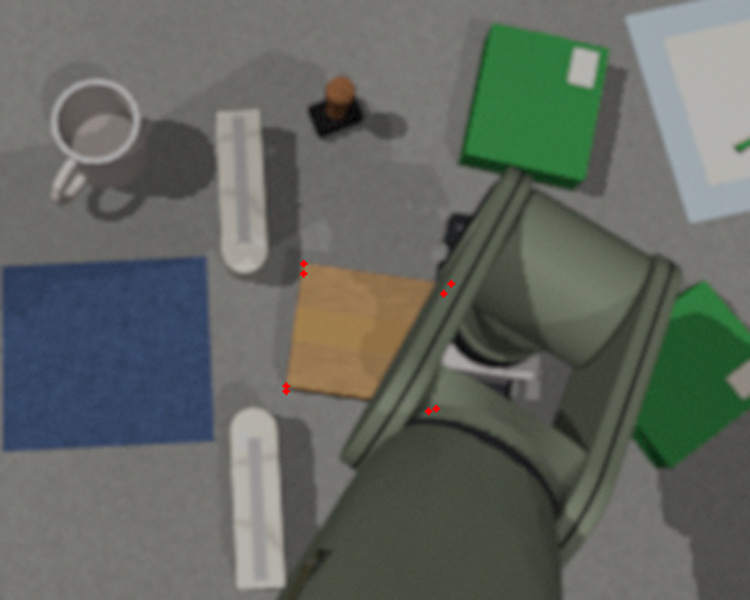

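```bash
python3 - <<'E'
from h import *
P=path((-1.4,-106.2,-10.9),0,85,6,0,6)
for p in P: print(np.round(p,1))
rows(P,lat=3.3)
E
```

```text
[  -0.5 -100.3   -6.9]
[  0.1 -94.3  -2.8]
[  0.2 -88.3   0. ]
[  0.2 -82.3   0. ]
[  0.2 -76.3   0. ]
[  0.2 -70.3   0. ]
[-0.3, 7.0, 5.2] -3.78
[-0.2, 13.7, 9.6] -7.83
[-0.2, 20.3, 12.1] -10.64
[-0.2, 26.2, 11.0] -10.64
[-0.1, 32.1, 9.8] -10.64
[-0.1, 38.0, 8.7] -10.64
```

Emit:
jog_arm(claw=[0.3, 0.3, 0.3, 0.3], slide=[[0, 7, 5], [0, 13.5, 9.5], [0, 20, 12], [0, 20.5, 12]], yaw=[-3.8, -7.8, -11, -11])

```text
t: 3.92
position: [0.5319, -0.1846, 0.1074]
tcp_rot: [[-0.002, -0.08, 0.997], [0.008, 0.997, 0.081], [-1.0, 0.009, -0.001]]
ft_force: [0.6, -2.1, 0.5]
grip_width: 0.651
```

```bash
python3 - <<'E'
from h import *
track((0,-87,0),"t4")
E
```

```text
parcel k [  1.2 -84.   -0.4] err 72 1938 tool k [   3.4 -159.2    0.3] tool in parcel [  2.7 -75.2]
```

View pics/t4.png

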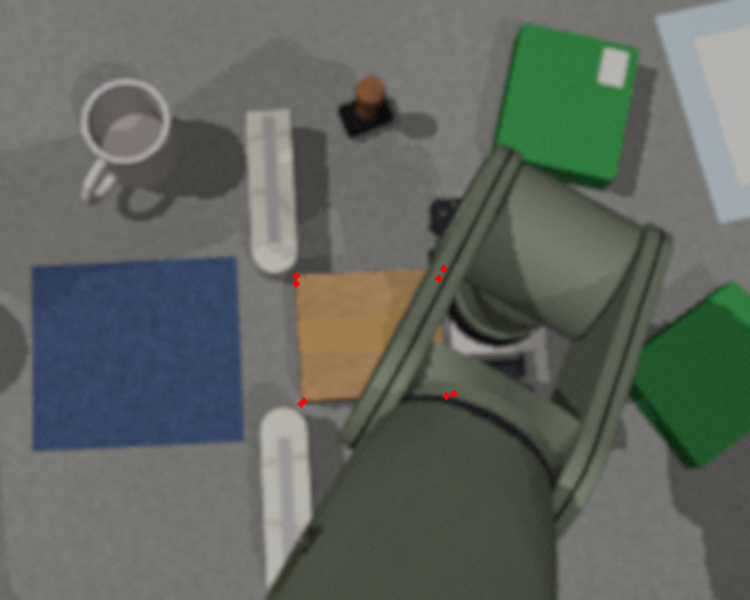

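Emit:
jog_arm(claw=[0.3, 0.3, 0.3, 0.3, 0.3], slide=[[0, 10, 0.3], [0, 18, 0.2], [0, 26, 0], [0, 34, -0.2], [0, 40, -0.4]], yaw=[-0.8, -0.8, -0.8, -0.5, -0.5])

```text
t: 4.6
position: [0.5276, -0.1439, 0.1074]
tcp_rot: [[-0.003, -0.089, 0.996], [0.009, 0.996, 0.089], [-1.0, 0.009, -0.002]]
ft_force: [0.1, -2.1, -0.8]
grip_width: 0.649
```

```bash
python3 - <<'E'
from h import *
track((0,-48,0),"t5")
E
```

```text
parcel k [ -0.1 -43.7  -0.2] err 205 1569 tool k [   2.3 -117.6    0.8] tool in parcel [  2.6 -73.9]
```

View pics/t5.png

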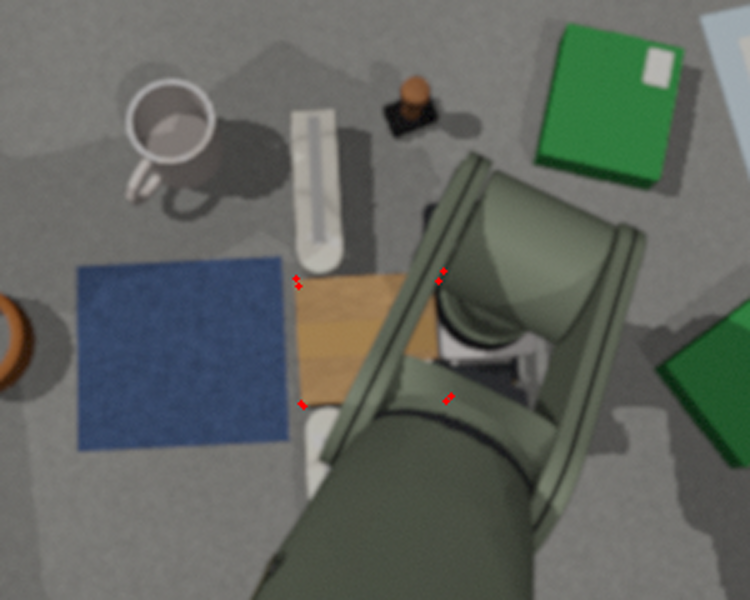

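Emit:
jog_arm(claw=[0.3, 0.3, 0.3, 0.3, 0.3], slide=[[0, 8, 0.1], [0, 16, 0.2], [0, 24, 0.3], [0, 32, 0.4], [0, 40, 0.5]], yaw=[0.4, 0.4, 0.4, 0.4, 0.4])

```text
t: 5.28
position: [0.5242, -0.1027, 0.1075]
tcp_rot: [[-0.004, -0.082, 0.997], [0.01, 0.997, 0.082], [-1.0, 0.011, -0.003]]
ft_force: [0.5, -1.7, -1.6]
grip_width: 0.646
```

```bash
python3 - <<'E'
from h import *
track((0,-8,0),"t6")
E
```

```text
parcel k [-0.8 -2.6 -0.1] err 400 1104 tool k [  1.9 -76.    0.4] tool in parcel [  2.8 -73.4]
```

View pics/t6.png

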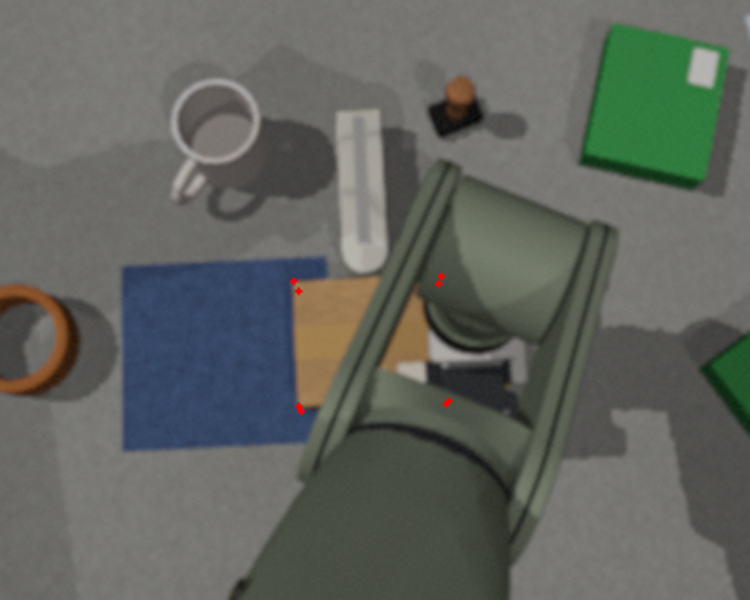

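Emit:
jog_arm(claw=[0.3, 0.3, 0.3, 0.3, 0.3], slide=[[0, 9, 0.1], [0, 18, 0.2], [0, 27, 0.3], [0, 36, 0.4], [0, 45, 0.5]], yaw=[0.2, 0.2, 0.2, 0.2, 0.2])

```text
t: 5.95
position: [0.5207, -0.0562, 0.1079]
tcp_rot: [[-0.005, -0.079, 0.997], [0.011, 0.997, 0.079], [-1.0, 0.012, -0.004]]
ft_force: [-1.0, -1.4, -2.0]
grip_width: 0.652
```

```bash
python3 - <<'E'
from h import *
track((0,43,0),"t7")
E
```

```text
parcel k [-1.6 44.1 -0.9] err 596 568 tool k [  1.8 -29.2   0.3] tool in parcel [  4.6 -73.2]
```

View pics/t7.png

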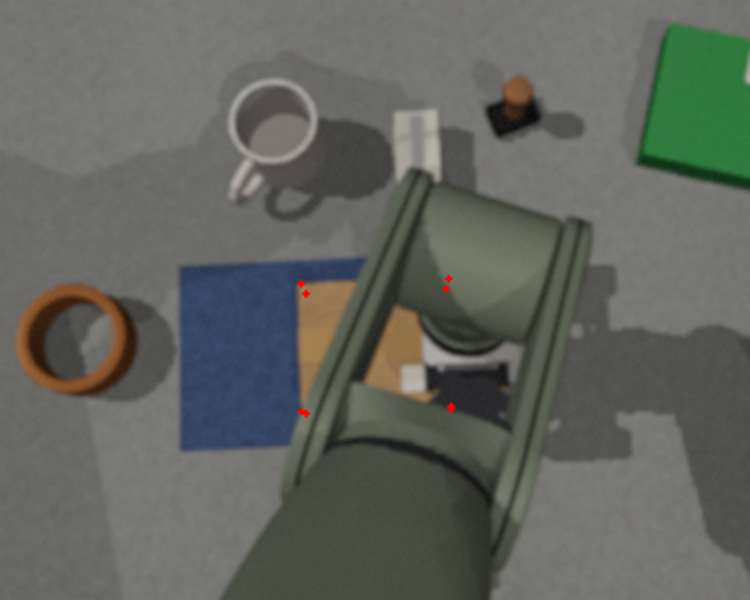

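Still straight, with no contact forces of note. There are about 86 mm to go.

Emit:
jog_arm(claw=[0.3, 0.3, 0.3, 0.3, 0.3], slide=[[0, 9, 0], [0, 18, 0], [0, 27, 0], [0, 36, 0], [0, 45, 0]], yaw=[0, 0, 0, 0, 0])

```text
t: 6.62
position: [0.5167, -0.0097, 0.1084]
tcp_rot: [[-0.005, -0.08, 0.997], [0.013, 0.997, 0.08], [-1.0, 0.013, -0.004]]
ft_force: [-0.2, -2.6, -1.4]
grip_width: 0.651
```

```bash
python3 - <<'E'
from h import *
print(toolk())
E
```

```text
[ 1.53813454 16.4070934   0.27617537]
```

Emit:
jog_arm(claw=[0.3, 0.3, 0.3, 0.3, 0.3], slide=[[0, 9, 0], [0, 18, 0], [0, 27, 0], [0, 34, 0], [0, 39, 0]], yaw=[0, 0, 0, 0, 0])

```text
t: 7.25
position: [0.5135, 0.0297, 0.1089]
tcp_rot: [[-0.005, -0.08, 0.997], [0.013, 0.997, 0.08], [-1.0, 0.013, -0.004]]
ft_force: [0.8, -1.6, -1.5]
grip_width: 0.649
```

```bash
python3 - <<'E'
from h import *
print(toolk())
im=camera("side")[:,:,::-1]; cv2.imwrite("pics/s8.png",cv2.resize(im[100:300,220:500],None,fx=2.8,fy=2.8,interpolation=cv2.INTER_CUBIC))
E
```

```text
[ 1.31393724 55.8874464   0.29282343]
```

View pics/s8.png

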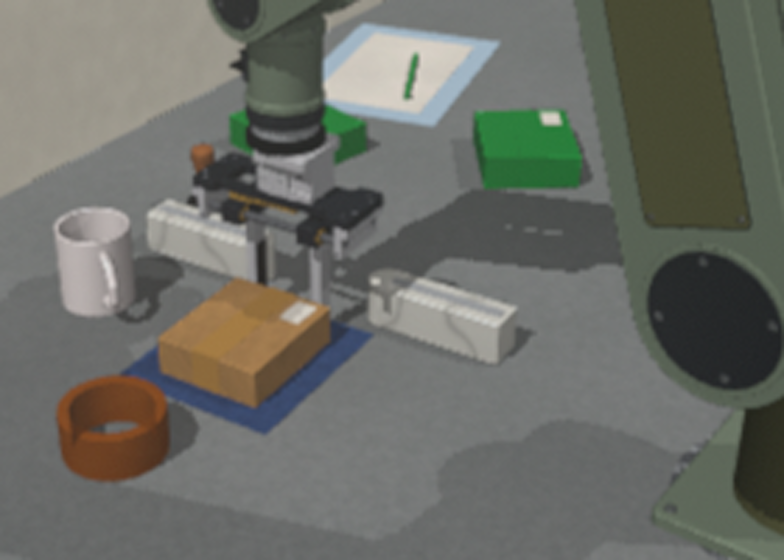

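Emit:
jog_arm(claw=[0.3, 0.3, 0.3, 0.3, 0.3], slide=[[0, -7, 0], [0, -12, 0], [-30, -12, 0], [-80, -12, 0], [-120, -12, 0]], yaw=[0, 0, 0, 0, 0])

```text
t: 7.92
position: [0.5154, 0.016, 0.2306]
tcp_rot: [[-0.004, -0.079, 0.997], [0.013, 0.997, 0.079], [-1.0, 0.014, -0.003]]
ft_force: [-0.2, -0.3, -0.5]
grip_width: 0.649
```

Emit:
jog_arm(claw=[0.3, 0.3, 0.3, 0.3, 0.3], slide=[[0, -40, -10], [0, -90, -20], [0, -140, -30], [0, -190, -40], [0, -240, -50]], yaw=[5, 10, 15, 20, 25])

```text
t: 8.55
position: [0.484, -0.2294, 0.2278]
tcp_rot: [[-0.003, 0.353, 0.936], [0.013, 0.935, -0.353], [-1.0, 0.011, -0.008]]
ft_force: [1.0, 0.2, -0.1]
grip_width: 0.652
```

Emit:
jog_arm(claw=[0.3, 0.3, 0.3, 0.3], slide=[[0, -40, -20], [0, -80, -40], [0, -80, -40], [0, -80, -40]], yaw=[5, 10, 10, 10])

```text
t: 9.05
position: [0.4184, -0.2902, 0.2273]
tcp_rot: [[-0.003, 0.511, 0.86], [0.014, 0.86, -0.511], [-1.0, 0.01, -0.009]]
ft_force: [0.5, -0.2, -0.0]
grip_width: 0.647
```

```bash
python3 - <<'E'
from h import *
pk=track((-1,130,0),"t9")
print([w2k(X[0],X[1],0)[:2] for X in box((*k2w(*pk)[:2],np.radians(k2w(*pk)[2])),.13,.11,0)])
E
```

```text
parcel k [  0.8 132.6  -0.3] err 363 2841 tool k [-117.2 -255.6  -34.9] tool in parcel [-116.1 -388.7]
[(np.float64(-54.532262777557065), np.float64(67.83038559050055)), (np.float64(-53.91893424229376), np.float64(197.8289387674796)), (np.float64(55.46651298757905), np.float64(67.31141529143164)), (np.float64(56.079841522842244), np.float64(197.30996846841066))]
```

View pics/t9.png

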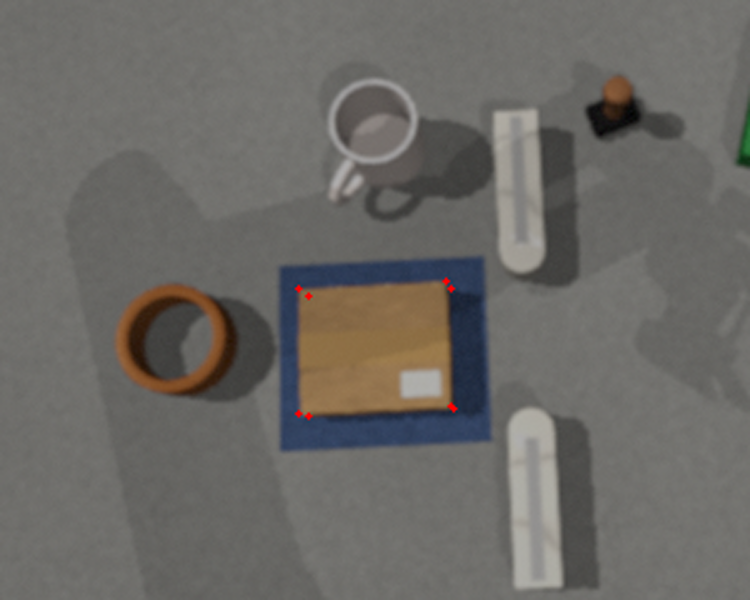

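The parcel lies wholly on the mat, with mat showing on all four sides. The mug, tape roll and stamp look unmoved.

```bash
python3 - <<'E'
from h import *
print(robot.hand_in())
E
```

```text
the job is handed in; nothing more can be done
None
```

The parcel is through the kerb opening and lies flat and wholly on the blue mat. I pushed it with both half-open fingers low on its rear face: first straight, then along an arc that lined it up, then straight through.

- **Final position:** the last camera fit puts the parcel's centre at about (0.8, 132.6) mm in the kerb frame, turned 0.3° from the kerb. Its corners span x from -55 to 56 mm and y from 67 to 198 mm. The mat spans x from -85 to 85 mm and y from 35 to 225 mm, so there are at least 27 mm to spare on every side.
- **Fit quality:** that last fit was looser than the first fit on the parcel (error 363 against 105), because the dark blue shadow on the mat counted against it. The picture itself clearly shows mat on all four sides.
- **Forces and time:** the wrist force at the end of each move stayed under about 5 N. The last move ended at about 9 s, with the arm clear of everything.
- **Other objects:** the mug, tape roll and stamp look unmoved, and nothing touched the green boxes. I judged this by eye from the pictures and did not measure their positions.

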